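# Start the press spindle in its nut

## Task

The spindle of the small screw press has been dropped back into its nut but is not started. By the red crank handle turn the handwheel backward (anticlockwise from above) until you feel the thread drop, stop there and wind it forward (clockwise) one turn, without lifting the spindle or knocking the things around the press. Finish gripping the handle with the wheel still: keep hold of it, do not let go, so that the pressing plate can be fitted under it.

Things in the scene. Friction and masses are not known exactly. Their poses are not given: they have to be found in the camera images.
- press: Dark green cast-iron bench press, fixed to the bench. Bed 200 x 260 mm, 22 mm thick; two steel columns at its y = +-100 mm; a bridge over them (top at 107 mm) with a round boss, top at 112 mm, that holds the bronze nut on the vertical axis through the origin. Origin: centre of the bed's underside; z up.
- handwheel: Aluminium handwheel, 124 mm over its rim, and steel spindle (30 mm, right-hand trapezoidal thread, 6 mm pitch, smooth nose below that guides it in the nut): one piece of about 0.8 kg that can only turn and go up and down. Origin: on the vertical axis, level with the rim's top, 212 mm above the bench at spindle_height 0; the hub's nut stands 11 mm above it. x axis: towards the handle.
- handle: Red upright crank handle on the wheel's rim: cylinder 20 mm in diameter, 56 mm tall, its axis 55 mm from the wheel's. Origin: its middle (28 mm from either end; the rim's top is 31 mm below). It spins freely on its pin, so it can be held while the wheel goes round.
- wheel_turn (a joint): Turn of the wheel, rad, over several turns; grows forward = clockwise from above (winds down). At 0 the handle is towards the press's +x, at v it is v clockwise of that. The nut's thread begins somewhere else each time, out of sight: at first the drop is about 1.0 to 5.7 rad of backward turning away. The wheel needs about 1 N at the handle and stays where it is left.
- spindle_height (a joint): Up is more, m. At first it rests on the nut's first thread, at -0.001 to -0.006. Turned backward it climbs 6 mm a turn to 0; there, past the nut's thread start, it falls by its weight 6 mm in 0.1 s, to about -0.006, if the handle is free to slide down in the fingers (a tight grip stops it). Forward from there it goes down 6 mm a turn, 0.8 mm play; farther backward it climbs again.
- platen: Bystander, loose: square steel pressing plate 85 x 85 x 12 mm with a 38 mm collar on top (22 mm in all), lying on the press's bed. Origin: centre of its underside.
- tin: Bystander, loose: closed round tin of grease, 72 mm in diameter, 50 mm tall, on the bench. Origin: centre of its underside.
- rivets: Bystander, loose: open grey tray of rivets 110 x 160 x 35 mm, on the bench. Origin: centre of its underside.

How it is judged:
By the outcome, as a careful person would: the job done as asked, in the order asked, and still so for the second after the job is handed in, while the arm keeps its last pose, push and grip.
It also fails if it takes over 70 s, if anything falls off the work surface, if the arm or the gripper's body presses on something with over 40 N, if the wrist force passes 120 N, or if a joint passes its speed limit or range.

## Robot

A 6-joint arm with a two-finger parallel gripper is mounted at the origin on the work surface. World frame = base frame: x ahead of the robot, y to its left, z up, the work surface at z = 0. Lengths are in m, angles in rad, forces in N, time in s.
With the tool pointing down it reaches from about 0.325 to 0.775 m from the base axis. Payload 5.5 kg.
Tool frame: the origin (TCP) lies on the centre line of the jaws, within the pads' length; the fingertips stand r.tips_ahead ahead of it and the grasp point (between the pads) is the TCP (r.tips_ahead is the distance from the TCP to the fingertips, in m); z points along the fingers, y is the line along which they close (so a half turn about z gives the same grasp; the last joint's range is limited). The gripper opens to 85 mm and grips with 20 to 120 N. Pads are 22 mm wide; open, the fingers measure 114 mm over their backs; the gripper's body (76 mm by 85 mm) begins 54 mm behind the grasp point. The pads swing forward as they close: fully open they stand 13 mm farther back than shut.
Start: joints at [-1.308, 0.091, 1.231, -0, 1.82, -0.057], TCP at [0.189, -0.57, 0.25] pointing down, gripper open.
Joint ranges: [-2.87, 2.87], [-0.86, 2.18], [0.17, 2.46], [-1.51, 4.65], [0.06, 2.69], [-2.65, 2.65]. Speed limits (rad/s): [2.57, 2.57, 3.01, 3.14, 3.14, 3.14].

## Interface

Orientations are given as a rotation vector (axis times angle).
In Python, from cell import r gives the robot as it stands. The module is installed in compiled form; this text tells all that it offers.
- The arm moves only by the shell command python3 -m crank 'ROWS' [FORCE]. ROWS is a JSON object whose one key "targets" holds a list of rows, each an object with "offset": the shift along the world's x, y, z in m, a list of three; "twist": the turn, a rotation vector about the world's x, y, z in rad, a list of three; "jaw": the opening, from 0 (shut) to 1 (fully open). In form: {"targets": [{"offset": [dx, dy, dz], "twist": [rx, ry, rz], "jaw": jaw}, ...]}. A call has 1 to 8 rows; each row is the pose to reach, as a shift and turn from the pose commanded when the call began; what a row does not reach only later rows make up. A row lasts 1/8 s, in which the tool goes at most 62.5 mm and 10.7 degrees, less where a joint would pass 70% of its speed; a pose out of reach is approached as far as the arm can. A call with a gripper value outside its range is refused whole. The fingers move at their own pace and stop on an object; FORCE is the grip in N (left out, the last holds). Time passes only in rows, so rows that repeat a pose let the fingers close. It gives the time, the measured TCP pose, the force, the opening and the grip force at its end, in the units of the state.
- r.observe(): the state, without advancing time (a new reading comes with each control period).
- r.snapshot(name): name is "side" or "top" or "wrist"; returns the picture (480x640x3 uint8, red, green, blue); there is no depth.
- r.get_calibration(name): a dict with "fx", "fy", "cx", "cy" (pixels), "k1" (the pictures are not rectified: a ray, as slopes to the right and down, at radius r is drawn at 1 + k1 r^2 times it, then the intrinsics apply), "xyz" and "rotation" of the camera in the world. Camera axes: x right, y down, z forward; pixel columns grow to the right and rows downward; lengths in m; the calibration is good to about 2 mm. A picture is of the moment at which its call begins: read the wrist's pose just before it. get_calibration takes no time and is no camera call; for the wrist camera it gives the pose at the moment of the call.
- r.finish_job(): hands the job in; it is judged then, once.
Trained networks look in the newest picture that a camera, given by its name, has taken for a name from the list of things; names that differ only in an ending like _2 or _b are one class to them, and where a whole thing is asked for, a point or a joint stands for the part that bears it (a point fixed in the world has none). Each returns a list of dicts, best first, with "confidence" (0 to 1); they miss things now and then, are a little off and sometimes report something else, mostly with a low value. They report only what shows in the picture. A call takes as long as a camera call.
- r.look_for(name, camera): "at" ([column, row] in pixels, amid what is visible of it).
- r.outline_of(name, camera): "region" (480x640 bool, what is visible of it) and "at" ([column, row] in pixels, amid what is visible of it).
- r.pinpoint(name, camera): "at" ([column, row] in pixels: a listed point, or the origin of a listed thing).
The state is a dict: "time": time; "qpos": joint angles; "qvel": joint speeds; "tau": joint torques, N m; "position": TCP position; "tcp_rot": TCP orientation; "wrist_force": force on the tool from outside, world axes, zero at the start; "moment": the same for the moment, N m; "gripper_width": finger opening in m; "grip_force": force on a finger pad.
Only numpy, scipy, OpenCV 4.12 (cv2) and the standard library are available. Lean on these libraries where they do the work, as an engineer would, in place of code of your own. Each camera call takes 0.05 s, during which the arm holds its last target. There are 200 camera calls.

## Working session

There is one attempt and no reset: what is moved stays moved. The work goes in short steps, Python scripts to look and compute and a shell command to move; the robot and the scene stay as the last step left them, time stands still between calls to the robot, and variables do not carry over. Pictures are saved under pics/ and viewed, at most 11 in all, crops included, and the job is handed in when it is done.

```bash
mkdir -p pics; cat > h.py <<'E'
import numpy as np, cv2
from cell import r
def ray(c,px):
    k=r.get_calibration(c); d=np.array([(px[0]-k["cx"])/k["fx"],(px[1]-k["cy"])/k["fy"]])
    u=d.copy()
    for _ in range(20): u=d/(1+k["k1"]*(u@u))
    R=np.array(k["rotation"]); 
    if R.shape!=(3,3): R=cv2.Rodrigues(R)[0]
    return np.array(k["xyz"]),R@np.array([u[0],u[1],1])
def at_z(c,px,z):
    o,d=ray(c,px); return o+d*(z-o[2])/d[2]
def tri(l):
    A=np.zeros((3,3));b=np.zeros(3)
    for o,d in l:
        d=d/np.linalg.norm(d);P=np.eye(3)-np.outer(d,d);A+=P;b+=P@o
    x=np.linalg.solve(A,b); return x,[np.linalg.norm(np.cross(x-o,d/np.linalg.norm(d))) for o,d in l]
def save(c,n): 
    im=r.snapshot(c); cv2.imwrite("pics/"+n+".png",im[:,:,::-1]); return im
E
python3 - <<'E'
from h import *
for c in("side","top"): 
    save(c,c+"0")
    print(c,r.get_calibration(c))
    for n in("press","handwheel","handle","platen","tin","rivets"):
        print(n,[(np.round(d["at"],1).tolist(),round(d["confidence"],2)) for d in r.pinpoint(n,c)[:2]])
im=np.hstack([cv2.resize(cv2.imread(f"pics/{c}0.png"),(400,300)) for c in("side","top")])
cv2.imwrite("pics/both.png",im)
print(r.observe(),r.tips_ahead)
E
```

```text
side {'fx': 526.0780798258656, 'fy': 526.0780798258656, 'cx': 316.7739855477461, 'cy': 238.49854369096244, 'k1': -0.14649254265798758, 'xyz': array([-0.01841829,  0.57009956,  0.80931845]), 'rotation': array([-0.95802114,  2.37884685, -1.11368636])}
press [([372.7, 273.0], 0.81)]
handwheel [([377.5, 195.9], 0.77)]
handle [([372.0, 200.8], 0.7)]
platen [([373.7, 263.5], 0.89)]
tin [([321.1, 336.7], 0.94)]
rivets [([445.2, 225.7], 0.6)]
top {'fx': 513.8602549784295, 'fy': 513.8602549784295, 'cx': 328.9087551676816, 'cy': 238.3437804110454, 'k1': 0.043361806934839035, 'xyz': array([0.3838407 , 0.02346802, 1.29501081]), 'rotation': array([-2.18050198,  2.12221426, -0.15566993])}
press [([380.6, 262.9], 0.9)]
handwheel [([392.1, 251.8], 0.73), ([369.6, 266.1], 0.43)]
handle [([368.1, 265.4], 0.45), ([483.7, 275.2], 0.42)]
platen [([388.1, 258.9], 0.51)]
tin [([292.3, 278.3], 0.72)]
rivets [([486.5, 274.3], 0.93), ([386.9, 254.8], 0.68)]
{'time': 0.7, 'qpos': array([-1.30767420e+00,  9.10895055e-02,  1.23068323e+00,  2.24902108e-05,
        1.81981863e+00, -5.67246096e-02]), 'qvel': array([-0.00135766,  0.00064851, -0.00059267, -0.00032247, -0.00065068,
       -0.00264499]), 'tau': array([-2.01985204e-03, -4.58313453e+01, -4.17987156e+01, -2.27596706e-04,
        5.78023464e-04,  1.03393603e-05]), 'position': array([ 0.18864672, -0.56958471,  0.25029098]), 'tcp_rot': array([-3.10150198e+00, -5.00283672e-01, -3.42633104e-05]), 'wrist_force': array([ 5.63237515e-01, -2.52152765e-04, -1.34774255e-02]), 'moment': array([-0.01980991,  0.03584194, -0.02856694]), 'grip_force': 0.0, 'gripper_width': 0.08562497557701436} 0.019
```

View pics/side0.png

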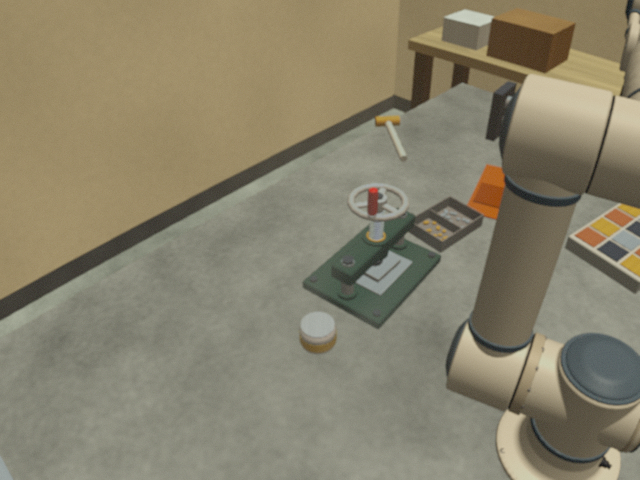

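View pics/top0.png

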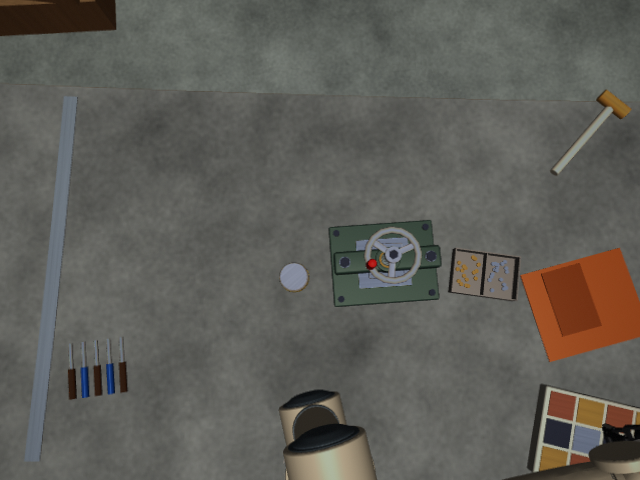

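Top view: red handle at about (371,264), hub at (392,253), press around (384,262). Side view: handle at (373,200), hub at (378,196). The networks' points agree with this, so I triangulate.

```bash
python3 - <<'E'
from h import *
S=dict(press=(372.7,273),wheel=(377.5,195.9),handle=(372,200.8),platen=(373.7,263.5),tin=(321,336.7),rivets=(445,225.7))
T=dict(press=(380.6,262.9),wheel=(392.1,251.8),handle=(369.6,265.5),platen=(388,258.9),tin=(292.3,278.3),rivets=(486.5,274.3))
for n in S: print(n,*tri([ray("side",S[n]),ray("top",T[n])]))
# red blob centroids
for c in("side","top"):
    im=cv2.imread(f"pics/{c}0.png").astype(int); m=(im[:,:,2]>120)&(im[:,:,1]<70)&(im[:,:,0]<70)
    m[:,:340]=0;m[:,410:]=0
    ys,xs=np.nonzero(m);print(c,len(xs),xs.mean(),ys.mean(),xs.min(),xs.max(),ys.min(),ys.max())
for p in [(392.1,251.8),(393,254)]: print("hub z.21",at_z("top",p,.208))
for p in [(371,264.5),(372.5,264)]: print("handle top z.265",at_z("top",p,.265))
# press corners at z=.022
for p in [(329,228),(431,221),(438,299),(336,306)]: print(at_z("top",p,.022))
E
```

```text
press [ 0.50517543 -0.11236613  0.00951961] [np.float64(0.0004878677907634891), np.float64(0.00048786779076353)]
wheel [ 0.50898091 -0.11570995  0.21367588] [np.float64(0.0018707777299046791), np.float64(0.0018707777299045516)]
handle [ 0.47827736 -0.06437887  0.2428172 ] [np.float64(0.0009769751431692568), np.float64(0.0009769751431692381)]
platen [ 0.5154295  -0.12890022  0.02059562] [np.float64(0.0005104321100896982), np.float64(0.0005104321100896949)]
tin [0.45776298 0.10512817 0.01969461] [np.float64(0.003374401617523162), np.float64(0.003374401617523219)]
rivets [ 0.48688901 -0.3779918   0.00063554] [np.float64(0.0021083892795345557), np.float64(0.002108389279534552)]
side 37 373.1621621621622 191.7027027027027 369 377 189 196
top 52 371.9807692307692 262.84615384615387 368 376 259 266
hub z.21 [ 0.51114824 -0.11531968  0.208     ]
hub z.21 [ 0.50649222 -0.11727627  0.208     ]
handle top z.265 [ 0.47761624 -0.06588749  0.265     ]
handle top z.265 [ 0.47870702 -0.06888698  0.265     ]
[0.58864819 0.0197771  0.022     ]
[ 0.61351258 -0.23594698  0.022     ]
[ 0.41932501 -0.25278909  0.022     ]
[ 0.39528856 -0.0025527   0.022     ]
```

Wheel centre is about (0.507,-0.116) and agrees with the bed's centre. The handle is about (0.479,-0.0675), 56 mm out, at bearing 120°. I go above it with the jaws tangential and the last joint near +2.4, which leaves room to follow the backward turn.

```bash
python3 -m crank '{"targets":[{"offset":[0.0,0.03,0.05],"twist":[0,0,-0.17],"jaw":1},{"offset":[0.03,0.08,0.08],"twist":[0,0,-0.34],"jaw":1},{"offset":[0.06,0.13,0.1],"twist":[0,0,-0.51],"jaw":1},{"offset":[0.09,0.18,0.11],"twist":[0,0,-0.68],"jaw":1},{"offset":[0.12,0.23,0.11],"twist":[0,0,-0.85],"jaw":1},{"offset":[0.15,0.28,0.11],"twist":[0,0,-1.02],"jaw":1},{"offset":[0.18,0.33,0.11],"twist":[0,0,-1.19],"jaw":1},{"offset":[0.21,0.38,0.11],"twist":[0,0,-1.29],"jaw":1}]}' 
python3 -m crank '{"targets":[{"offset":[0.04,0.06,0],"twist":[0,0,0],"jaw":1},{"offset":[0.08,0.1225,0],"twist":[0,0,0],"jaw":1},{"offset":[0.08,0.1225,0],"twist":[0,0,0],"jaw":1},{"offset":[0.08,0.1225,0],"twist":[0,0,0],"jaw":1},{"offset":[0.08,0.1225,0],"twist":[0,0,0],"jaw":1}]}'
python3 - <<'E'
from h import *
s=r.observe();print(s["time"],s["position"],s["tcp_rot"],s["qpos"])
save("wrist","w0")
for n in("handle","handwheel"):
    for d in r.pinpoint(n,"wrist")[:2]: print(n,d["at"],d["confidence"],at_z("wrist",d["at"],.239 if n=="handle" else .208))
E
```

```text
time: 1.7
position: [0.3957, -0.194, 0.3604]
tcp_rot: [2.775, -1.473, 0.001]
wrist_force: [0.6, -0.7, 0.2]
gripper_width: 0.0856
grip_force: 0.0
time: 2.33
position: [0.4749, -0.0735, 0.3605]
tcp_rot: [2.779, -1.465, 0.0]
wrist_force: [-0.9, 0.4, 0.3]
gripper_width: 0.0855
grip_force: 0.0
2.325 [ 0.47489505 -0.07349273  0.3604553 ] [ 2.77852340e+00 -1.46541870e+00  4.58150223e-04] [-2.24096637e-01 -1.75530567e-01  1.29191034e+00 -4.19205396e-04
  2.02501162e+00  2.31718320e+00]
handle [301.8, 226.8] 0.65 [ 0.48557527 -0.07127792  0.239     ]
handwheel [314.1, 137.8] 0.6 [ 0.50821803 -0.11749283  0.208     ]
```

View pics/w0.png

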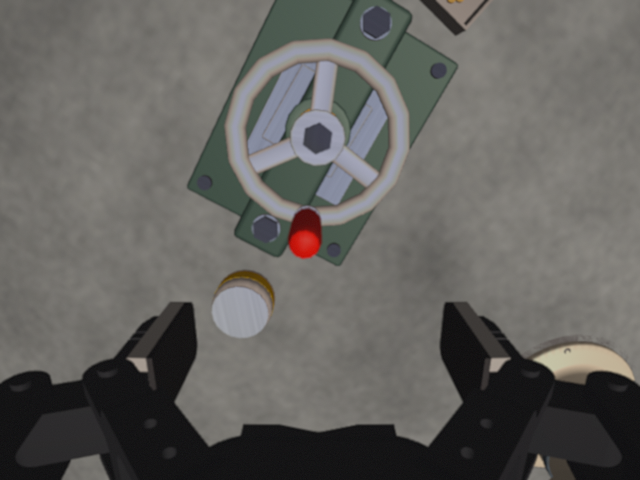

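The wrist picture shows the hub nut at (317,138), the rim, and the handle leaning from its base at (308,212) to its top disc at (305,243). The jaws are clear of everything.

```bash
python3 - <<'E'
from h import *
for z in(.262,.268): print("top",at_z("wrist",(305,243),z))
print("base",at_z("wrist",(308,214),.212))
print("hub",at_z("wrist",(317.5,138),.219), at_z("wrist",(317.5,138),.215))
im=cv2.imread("pics/w0.png").astype(int); m=((im[:,:,2]>90)&(im[:,:,1]<60)&(im[:,:,0]<60)).astype(np.uint8)
ys,xs=np.nonzero(m);print(len(xs),xs.min(),xs.max(),ys.min(),ys.max())
print(r.get_calibration("wrist"))
E
```

```text
top [ 0.48177603 -0.07029841  0.262     ]
top [ 0.48268679 -0.0719851   0.268     ]
base [ 0.48377989 -0.07420514  0.212     ]
hub [ 0.50669626 -0.11917376  0.219     ] [ 0.50656518 -0.11897224  0.215     ]
806 288 321 218 257
{'fx': 418.9920569760113, 'fy': 418.9920569760113, 'cx': 318.1033230224412, 'cy': 232.8359695078768, 'k1': -0.07620075910065535, 'xyz': array([ 0.51535447, -0.1324848 ,  0.48321259]), 'rotation': array([ 0.89179286, -2.89603496, -0.41314776])}
```

```bash
python3 -m crank '{"targets":[{"offset":[0.006,0.004,-0.03],"twist":[0,0,-0.1],"jaw":1},{"offset":[0.0065,0.0045,-0.06],"twist":[0,0,-0.1],"jaw":1},{"offset":[0.0065,0.0045,-0.09],"twist":[0,0,-0.1],"jaw":1},{"offset":[0.0065,0.0045,-0.118],"twist":[0,0,-0.1],"jaw":1},{"offset":[0.0065,0.0045,-0.118],"twist":[0,0,-0.1],"jaw":0.6},{"offset":[0.0065,0.0045,-0.118],"twist":[0,0,-0.1],"jaw":0.28},{"offset":[0.0065,0.0045,-0.118],"twist":[0,0,-0.1],"jaw":0.28},{"offset":[0.0065,0.0045,-0.118],"twist":[0,0,-0.1],"jaw":0.28}]}' 20
python3 - <<'E'
from h import *
s=r.observe();print(s["time"],s["position"],s["qpos"])
save("wrist","w1")
E
```

```text
time: 3.48
position: [0.482, -0.0686, 0.2435]
tcp_rot: [-2.702, 1.602, -0.003]
wrist_force: [0.2, 0.2, -0.3]
gripper_width: 0.0236
grip_force: 0.0
3.475 [ 0.48202743 -0.06855818  0.24347119] [-2.11180552e-01 -2.16501688e-01  1.53768464e+00  1.52980310e-05
  1.81854072e+00  2.42989096e+00]
```

View pics/w1.png

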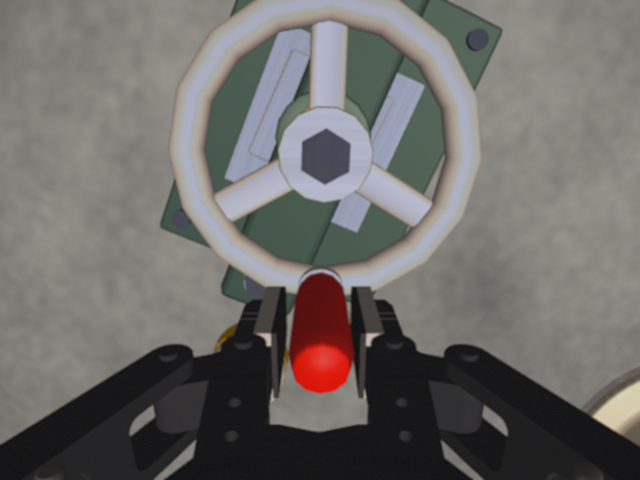

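Handle centred between the pads, with about 1.8 mm clearance on either side, so it is free to slide. The hub is at (325,154) and the rim spans about 310 px in width, which I'll use as a height gauge. Next I plan the arc increments.

```bash
cat > plan.py <<'E'
import sys,numpy as np
C=np.array([.5067,-.118]);R=.055
def plan(p,da,sub,n,first=None):
    p=np.array(p);f=np.arctan2(p[1]-C[1],p[0]-C[0]);print("phi0",f)
    base=p
    for k in range(n):
        out=[]
        for j in range(1,sub+1):
            q=C+R*np.array([np.cos(f+j*da/sub),np.sin(f+j*da/sub)]);out.append(np.round((q-base)*1e3,1).tolist())
        base=q;f+=da;print(k,round(f,3),out)
E
cat > chk.py <<'E'
import sys
from h import *
s=r.observe();im=save("wrist","last");o=r.outline_of("handwheel","wrist")
w=0
if o:
    c=o[0]["region"].any(0);x=np.nonzero(c)[0];w=x.max()-x.min()
i=im.astype(int);m=(i[:,:,0]>90)&(i[:,:,1]<60)&(i[:,:,2]<60);rw=m.sum(1);ys=np.nonzero(rw)[0]
p=s["position"]
print("t%.2f"%s["time"],np.round(p*1e3,1),"j1,6",np.round(s["qpos"][[0,5]],2),"F",np.round(s["wrist_force"],1),"w",w,"red",ys.min(),ys.max(),rw.max(),"bear %.3f"%np.arctan2(p[1]+.118,p[0]-.5067))
lim=float(sys.argv[1]) if len(sys.argv)>1 else 0
sys.exit(1 if w<lim else 0)
E
python3 chk.py; python3 -c "
from plan import *
plan((.4820,-.0686),.85,5,1)
plan((.5067+.055*np.cos(2.035+.85),-.118+.055*np.sin(2.035+.85)),.2,2,8)"
```

```text
t3.52 [482.  -68.5 243.2] j1,6 [-0.21  2.43] F [-0.2  0.5  0.4] w 312 red 274 392 62 bear 2.035
phi0 2.0344439357957036
0 2.884 [[-7.9, -5.1], [-14.9, -11.2], [-20.8, -18.5], [-25.4, -26.6], [-28.5, -35.4]]
phi0 2.8850000000000002
0 3.085 [[-1.1, -5.4], [-1.7, -10.8]]
1 3.285 [[-0.0, -5.5], [0.5, -11.0]]
2 3.485 [[1.1, -5.4], [2.6, -10.7]]
3 3.685 [[2.1, -5.1], [4.7, -9.9]]
4 3.885 [[3.1, -4.6], [6.6, -8.8]]
5 4.085 [[3.9, -3.9], [8.2, -7.3]]
6 4.285 [[4.6, -3.0], [9.5, -5.5]]
7 4.485 [[5.1, -2.0], [10.4, -3.5]]
```

```bash
python3 -m crank '{"targets":[{"offset":[-0.0079,-0.0051,0],"twist":[0,0,0.17],"jaw":0.28},{"offset":[-0.0149,-0.0112,0],"twist":[0,0,0.34],"jaw":0.28},{"offset":[-0.0208,-0.0185,0],"twist":[0,0,0.51],"jaw":0.28},{"offset":[-0.0254,-0.0266,0],"twist":[0,0,0.68],"jaw":0.28},{"offset":[-0.0285,-0.0354,0],"twist":[0,0,0.85],"jaw":0.28},{"offset":[-0.0285,-0.0354,0],"twist":[0,0,0.85],"jaw":0.28}]}'; python3 chk.py
```

```text
time: 4.38
position: [0.4531, -0.1041, 0.2425]
tcp_rot: [3.122, -0.349, 0.0]
wrist_force: [-0.7, 0.2, -0.2]
gripper_width: 0.0238
grip_force: 0.0
t4.38 [ 453.1 -104.1  242.5] j1,6 [-0.3   1.49] F [-0.7  0.2 -0.2] w 313 red 276 397 63 bear 2.888
```

View pics/last.png

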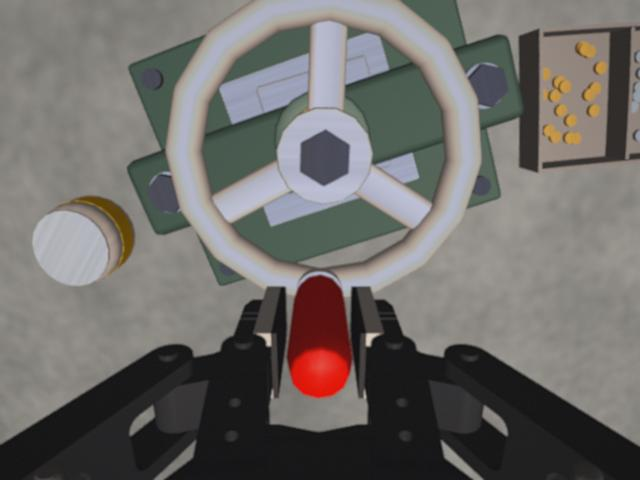

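The wheel follows the pads: the handle sits at (321,335) between them and the press has rotated in view. From here on, small steps with a check after each.

```bash
python3 -m crank '{"targets":[{"offset":[-0.0011,-0.0054,0],"twist":[0,0,0.1],"jaw":0.28},{"offset":[-0.0017,-0.0108,0],"twist":[0,0,0.2],"jaw":0.28}]}' >/dev/null; python3 chk.py 307 &&
python3 -m crank '{"targets":[{"offset":[0,-0.0055,0],"twist":[0,0,0.1],"jaw":0.28},{"offset":[0.0005,-0.011,0],"twist":[0,0,0.2],"jaw":0.28}]}' >/dev/null && python3 chk.py 307 &&
python3 -m crank '{"targets":[{"offset":[0.0011,-0.0054,0],"twist":[0,0,0.1],"jaw":0.28},{"offset":[0.0026,-0.0107,0],"twist":[0,0,0.2],"jaw":0.28}]}' >/dev/null && python3 chk.py 307 &&
python3 -m crank '{"targets":[{"offset":[0.0021,-0.0051,0],"twist":[0,0,0.1],"jaw":0.28},{"offset":[0.0047,-0.0099,0],"twist":[0,0,0.2],"jaw":0.28}]}' >/dev/null && python3 chk.py 307
```

```text
t4.72 [ 451.6 -113.9  242.2] j1,6 [-0.32  1.27] F [-0.1  2.4  0.5] w 315 red 276 397 62 bear 3.068
t5.08 [ 452.  -124.9  242.3] j1,6 [-0.34  1.05] F [1.1 3.6 1. ] w 316 red 277 398 63 bear -3.016
t5.42 [ 454.6 -135.7  242.3] j1,6 [-0.36  0.83] F [-0.9  2.9  0.5] w 315 red 278 446 63 bear -2.814
t5.78 [ 459.1 -145.7  242.3] j1,6 [-0.38  0.61] F [-0.2  2.3  1.5] w 316 red 278 445 66 bear -2.615
```

```bash
python3 -m crank '{"targets":[{"offset":[0.0031,-0.0046,0],"twist":[0,0,0.1],"jaw":0.28},{"offset":[0.0066,-0.0088,0],"twist":[0,0,0.2],"jaw":0.28}]}' >/dev/null; python3 chk.py 309 &&
python3 -m crank '{"targets":[{"offset":[0.0039,-0.0039,0],"twist":[0,0,0.1],"jaw":0.28},{"offset":[0.0082,-0.0073,0],"twist":[0,0,0.2],"jaw":0.28}]}' >/dev/null && python3 chk.py 309 &&
python3 -m crank '{"targets":[{"offset":[0.0046,-0.003,0],"twist":[0,0,0.1],"jaw":0.28},{"offset":[0.0095,-0.0055,0],"twist":[0,0,0.2],"jaw":0.28}]}' >/dev/null && python3 chk.py 309 &&
python3 -m crank '{"targets":[{"offset":[0.0051,-0.002,0],"twist":[0,0,0.1],"jaw":0.28},{"offset":[0.0104,-0.0035,0],"twist":[0,0,0.2],"jaw":0.28}]}' >/dev/null && python3 chk.py 309
python3 -c "
from plan import *
plan((.5067+.055*np.cos(4.485),-.118+.055*np.sin(4.485)),.2,2,15)"
```

```text
t6.12 [ 465.6 -154.5  242.3] j1,6 [-0.39  0.4 ] F [-0.5  2.1  2. ] w 316 red 278 479 64 bear -2.415
t6.47 [ 473.7 -161.9  242.3] j1,6 [-0.4  0.2] F [-1.4  2.   1.3] w 0 red 295 479 63 bear -2.214
phi0 -1.7981853071795864
0 -1.598 [[5.4, -1.0], [10.9, -1.4]]
1 -1.398 [[5.5, 0.1], [11.0, 0.8]]
2 -1.198 [[5.4, 1.2], [10.6, 3.0]]
3 -0.998 [[5.0, 2.3], [9.8, 5.0]]
4 -0.798 [[4.5, 3.2], [8.6, 6.8]]
5 -0.598 [[3.7, 4.0], [7.1, 8.4]]
6 -0.398 [[2.9, 4.7], [5.2, 9.6]]
7 -0.198 [[1.9, 5.2], [3.2, 10.5]]
8 0.002 [[0.8, 5.4], [1.1, 10.9]]
9 0.202 [[-0.3, 5.5], [-1.1, 10.9]]
10 0.402 [[-1.4, 5.3], [-3.3, 10.5]]
11 0.602 [[-2.4, 4.9], [-5.3, 9.6]]
12 0.802 [[-3.3, 4.4], [-7.1, 8.4]]
13 1.002 [[-4.1, 3.6], [-8.6, 6.8]]
14 1.202 [[-4.8, 2.7], [-9.8, 5.0]]
```

```bash
python3 chk.py
```

```text
t6.58 [ 474.2 -162.4  242.1] j1,6 [-0.4  0.2] F [-1.   0.5  0.3] w 317 red 285 479 64 bear -2.203
```

View pics/last.png

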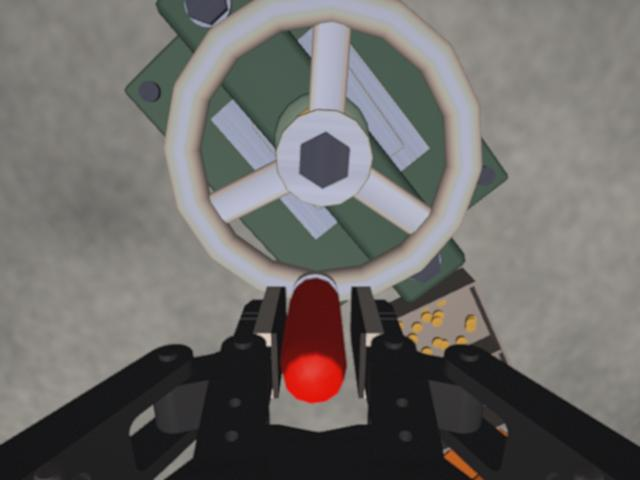

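No drop yet: the rim is still about 317 px wide and growing, and the handle trails against the left pad. The zero was just a missed detection. I tighten the check and continue from k=6.

```bash
python3 - <<'E'
s=open("chk.py").read()
s=s.replace('o=r.outline_of("handwheel","wrist")','o=r.outline_of("handwheel","wrist") or r.outline_of("handwheel","wrist")')
s=s.replace("rw=m.sum(1)","m[430:]=0;m[:,:270]=0;m[:,375:]=0;rw=m.sum(1)")
open("chk.py","w").write(s)
E
python3 -m crank '{"targets":[{"offset":[0.0046,-0.003,0],"twist":[0,0,0.1],"jaw":0.28},{"offset":[0.0095,-0.0055,0],"twist":[0,0,0.2],"jaw":0.28}]}' >/dev/null && python3 chk.py 310 &&
python3 -m crank '{"targets":[{"offset":[0.0051,-0.002,0],"twist":[0,0,0.1],"jaw":0.28},{"offset":[0.0104,-0.0035,0],"twist":[0,0,0.2],"jaw":0.28}]}' >/dev/null && python3 chk.py 310 &&
python3 -m crank '{"targets":[{"offset":[0.0054,-0.001,0],"twist":[0,0,0.1],"jaw":0.28},{"offset":[0.0109,-0.0014,0],"twist":[0,0,0.2],"jaw":0.28}]}' >/dev/null && python3 chk.py 310 &&
python3 -m crank '{"targets":[{"offset":[0.0055,0.0001,0],"twist":[0,0,0.1],"jaw":0.28},{"offset":[0.011,0.0008,0],"twist":[0,0,0.2],"jaw":0.28}]}' >/dev/null && python3 chk.py 310
```

```text
t6.92 [ 483.2 -167.6  242.5] j1,6 [-0.4  -0.01] F [-2.   0.6  1.6] w 317 red 295 402 63 bear -2.014
t7.28 [ 493.5 -171.2  242.4] j1,6 [-0.4  -0.21] F [-1.2 -0.2  0.9] w 317 red 293 402 62 bear -1.814
t7.62 [ 504.4 -172.7  242.4] j1,6 [-0.39 -0.4 ] F [-2.4  0.4  1. ] w 0 red 289 403 62 bear -1.613
```

```bash
sed -i 's/sys.exit(.*/sys.exit(1 if ys.max()<lim or 0<w<311 else 0)/' chk.py
python3 chk.py 398 &&
python3 -m crank '{"targets":[{"offset":[0.0055,0.0001,0],"twist":[0,0,0.1],"jaw":0.28},{"offset":[0.011,0.0008,0],"twist":[0,0,0.2],"jaw":0.28}]}' >/dev/null && python3 chk.py 398 &&
python3 -m crank '{"targets":[{"offset":[0.0054,0.0012,0],"twist":[0,0,0.1],"jaw":0.28},{"offset":[0.0106,0.003,0],"twist":[0,0,0.2],"jaw":0.28}]}' >/dev/null && python3 chk.py 398 &&
python3 -m crank '{"targets":[{"offset":[0.005,0.0023,0],"twist":[0,0,0.1],"jaw":0.28},{"offset":[0.0098,0.005,0],"twist":[0,0,0.2],"jaw":0.28}]}' >/dev/null && python3 chk.py 398 &&
python3 -m crank '{"targets":[{"offset":[0.0045,0.0032,0],"twist":[0,0,0.1],"jaw":0.28},{"offset":[0.0086,0.0068,0],"twist":[0,0,0.2],"jaw":0.28}]}' >/dev/null && python3 chk.py 398
```

```text
t7.78 [ 504.9 -172.7  242.2] j1,6 [-0.39 -0.4 ] F [ 0.4 -0.8 -0.5] w 317 red 290 405 61 bear -1.604
t8.12 [ 515.4 -172.1  242.5] j1,6 [-0.38 -0.59] F [-3.1  0.3  1.1] w 317 red 284 403 62 bear -1.412
t8.47 [ 526.  -169.2  242.4] j1,6 [-0.37 -0.78] F [-3.  -0.9  0.9] w 318 red 282 403 62 bear -1.210
t8.82 [ 535.8 -164.2  242.3] j1,6 [-0.36 -0.96] F [-2.3  0.   0.7] w 318 red 281 404 61 bear -1.009
t9.18 [ 544.4 -157.6  242.3] j1,6 [-0.34 -1.15] F [-1.7 -2.1  0.6] w 320 red 279 404 61 bear -0.809
```

```bash

python3 -m crank '{"targets":[{"offset":[0.0037,0.004,0],"twist":[0,0,0.1],"jaw":0.28},{"offset":[0.0071,0.0084,0],"twist":[0,0,0.2],"jaw":0.28}]}' >/dev/null && python3 chk.py 398 &&
python3 -m crank '{"targets":[{"offset":[0.0029,0.0047,0],"twist":[0,0,0.1],"jaw":0.28},{"offset":[0.0052,0.0096,0],"twist":[0,0,0.2],"jaw":0.28}]}' >/dev/null && python3 chk.py 398 &&
python3 -m crank '{"targets":[{"offset":[0.0019,0.0052,0],"twist":[0,0,0.1],"jaw":0.28},{"offset":[0.0032,0.0105,0],"twist":[0,0,0.2],"jaw":0.28}]}' >/dev/null && python3 chk.py 398 &&
python3 -m crank '{"targets":[{"offset":[0.0008,0.0054,0],"twist":[0,0,0.1],"jaw":0.28},{"offset":[0.0011,0.0109,0],"twist":[0,0,0.2],"jaw":0.28}]}' >/dev/null && python3 chk.py 398 &&
python3 -m crank '{"targets":[{"offset":[-0.0003,0.0055,0],"twist":[0,0,0.1],"jaw":0.28},{"offset":[-0.0011,0.0109,0],"twist":[0,0,0.2],"jaw":0.28}]}' >/dev/null && python3 chk.py 398
```

```text
t9.53 [ 551.6 -149.3  242.3] j1,6 [-0.32 -1.33] F [-1.7 -2.7  0.5] w 320 red 279 404 61 bear -0.608
t9.88 [ 556.9 -139.7  242.4] j1,6 [-0.3  -1.51] F [-1.9 -2.8  0.6] w 320 red 279 404 62 bear -0.409
t10.22 [ 560.2 -129.2  242.3] j1,6 [-0.29 -1.69] F [-0.9 -2.   0.7] w 320 red 279 404 62 bear -0.207
t10.57 [ 561.3 -118.3  242.2] j1,6 [-0.27 -1.87] F [ 0.7 -2.2  0.6] w 322 red 279 405 62 bear -0.006
t10.93 [ 560.3 -107.1  242.1] j1,6 [-0.25 -2.05] F [ 0.3 -0.  -0.1] w 318 red 278 402 62 bear 0.201
```

The push force fell to zero and the rim width shrank, so the drop may be under way. I look again before moving.

```bash
python3 chk.py 398; python3 chk.py
```

```text
t11.03 [ 560.3 -106.6  242.3] j1,6 [-0.25 -2.05] F [0.7 0.4 0. ] w 310 red 274 391 60 bear 0.209
t11.12 [ 560.4 -107.   242.3] j1,6 [-0.25 -2.05] F [-0.  -0.2 -0.1] w 310 red 274 391 61 bear 0.203
```

View pics/last.png

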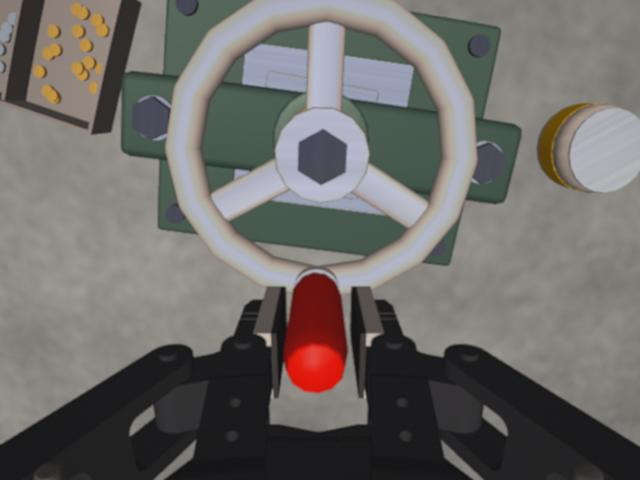

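The drop was felt and caught: rim width 322 → 310 px and handle top row 405 → 391, about 6 mm, with the tool at bearing 0.203. I wind forward with the cage still loose, first pre-turning the wrist by +0.5 so the last joint's range covers the whole turn.

```bash
python3 -m crank '{"targets":[{"offset":[0,0,0],"twist":[0,0,0.17],"jaw":0.28},{"offset":[0,0,0],"twist":[0,0,0.34],"jaw":0.28},{"offset":[0,0,0],"twist":[0,0,0.5],"jaw":0.28},{"offset":[0,0,0],"twist":[0,0,0.5],"jaw":0.28}]}'; python3 chk.py
python3 -c "
from plan import *
plan((.5604,-.1069),-1.58,8,4)"
```

```text
time: 11.72
position: [0.5604, -0.107, 0.2423]
tcp_rot: [-1.128, 2.932, 0.0]
wrist_force: [-0.5, -0.2, 0.3]
gripper_width: 0.0239
grip_force: 0.0
t11.72 [ 560.4 -107.   242.3] j1,6 [-0.25 -2.55] F [-0.5 -0.2  0.3] w 307 red 273 390 62 bear 0.202
phi0 0.2038332391549681
0 -1.376 [[1.3, -10.8], [0.3, -21.6], [-2.8, -31.9], [-7.9, -41.5], [-14.7, -49.9], [-23.1, -56.8], [-32.7, -61.9], [-43.1, -65.1]]
1 -2.956 [[-10.8, -1.0], [-21.6, 0.1], [-31.9, 3.3], [-41.5, 8.4], [-49.8, 15.4], [-56.6, 23.8], [-61.7, 33.4], [-64.7, 43.8]]
2 -4.536 [[-0.9, 10.8], [0.3, 21.6], [3.6, 31.9], [8.8, 41.4], [15.8, 49.7], [24.3, 56.4], [34.0, 61.3], [44.4, 64.3]]
3 -6.116 [[10.8, 0.8], [21.6, -0.5], [31.9, -3.8], [41.3, -9.2], [49.5, -16.3], [56.2, -24.8], [61.0, -34.5], [63.9, -45.0]]
```

```bash
python3 -m crank '{"targets":[{"offset":[0.0013,-0.0108,0],"twist":[0,0,-0.16],"jaw":0.28},{"offset":[0.0003,-0.0216,0],"twist":[0,0,-0.32],"jaw":0.28},{"offset":[-0.0028,-0.0319,-0.001],"twist":[0,0,-0.48],"jaw":0.28},{"offset":[-0.0079,-0.0415,-0.001],"twist":[0,0,-0.64],"jaw":0.28},{"offset":[-0.0147,-0.0499,-0.001],"twist":[0,0,-0.8],"jaw":0.28},{"offset":[-0.0231,-0.0568,-0.002],"twist":[0,0,-0.95],"jaw":0.28},{"offset":[-0.0327,-0.0619,-0.002],"twist":[0,0,-1.11],"jaw":0.28},{"offset":[-0.0431,-0.0651,-0.002],"twist":[0,0,-1.27],"jaw":0.28}]}' >/dev/null; python3 chk.py
```

```text
t12.82 [ 517.4 -171.4  240.5] j1,6 [-0.38 -1.41] F [ 1.5  2.9 -0. ] w 300 red 282 402 61 bear -1.372
```

View pics/last.png

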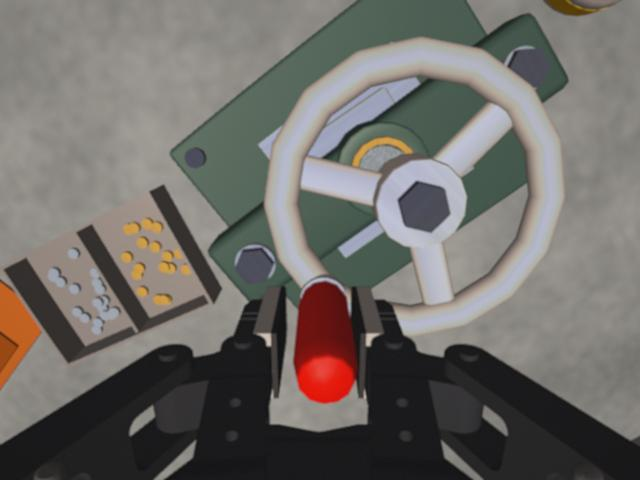

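Wheel turning as wanted: handle between the pads at (325,340), hub at (420,205), spindle going down. My wrist lead went the wrong way, though, so I turn the wrist back 0.5 in the loose cage and go on with it following.

```bash
python3 -m crank '{"targets":[{"offset":[0,0,0],"twist":[0,0,-0.17],"jaw":0.28},{"offset":[0,0,0],"twist":[0,0,-0.34],"jaw":0.28},{"offset":[0,0,0],"twist":[0,0,-0.5],"jaw":0.28},{"offset":[0,0,0],"twist":[0,0,-0.5],"jaw":0.28}]}' >/dev/null; python3 chk.py
python3 -m crank '{"targets":[{"offset":[-0.0108,-0.001,0],"twist":[0,0,-0.18],"jaw":0.28},{"offset":[-0.0216,0.0001,0],"twist":[0,0,-0.36],"jaw":0.28},{"offset":[-0.0319,0.0033,-0.001],"twist":[0,0,-0.54],"jaw":0.28},{"offset":[-0.0415,0.0084,-0.001],"twist":[0,0,-0.72],"jaw":0.28},{"offset":[-0.0498,0.0154,-0.001],"twist":[0,0,-0.9],"jaw":0.28},{"offset":[-0.0566,0.0238,-0.002],"twist":[0,0,-1.08],"jaw":0.28},{"offset":[-0.0617,0.0334,-0.002],"twist":[0,0,-1.26],"jaw":0.28},{"offset":[-0.0647,0.0438,-0.002],"twist":[0,0,-1.44],"jaw":0.28}]}' >/dev/null; python3 chk.py
```

```text
t13.43 [ 517.5 -172.   240.1] j1,6 [-0.38 -0.92] F [ 0.2  0.3 -1.1] w 310 red 276 392 60 bear -1.374
t14.53 [ 452.8 -128.3  238.7] j1,6 [-0.35  0.56] F [ 1.2 -1.1 -1.7] w 307 red 279 398 62 bear -2.952
```

```bash
python3 -m crank '{"targets":[{"offset":[-0.0009,0.0108,0],"twist":[0,0,-0.18],"jaw":0.28},{"offset":[0.0003,0.0216,0],"twist":[0,0,-0.36],"jaw":0.28},{"offset":[0.0036,0.0319,-0.001],"twist":[0,0,-0.54],"jaw":0.28},{"offset":[0.0088,0.0414,-0.001],"twist":[0,0,-0.72],"jaw":0.28},{"offset":[0.0158,0.0497,-0.001],"twist":[0,0,-0.9],"jaw":0.28},{"offset":[0.0243,0.0564,-0.002],"twist":[0,0,-1.08],"jaw":0.28},{"offset":[0.034,0.0613,-0.002],"twist":[0,0,-1.26],"jaw":0.28},{"offset":[0.0444,0.0643,-0.002],"twist":[0,0,-1.44],"jaw":0.28}]}' >/dev/null; python3 chk.py
```

```text
t15.62 [497.1 -64.5 236.5] j1,6 [-0.2   2.14] F [-2.7 -2.8 -1.5] w 306 red 280 400 60 bear 1.748
```

View pics/last.png

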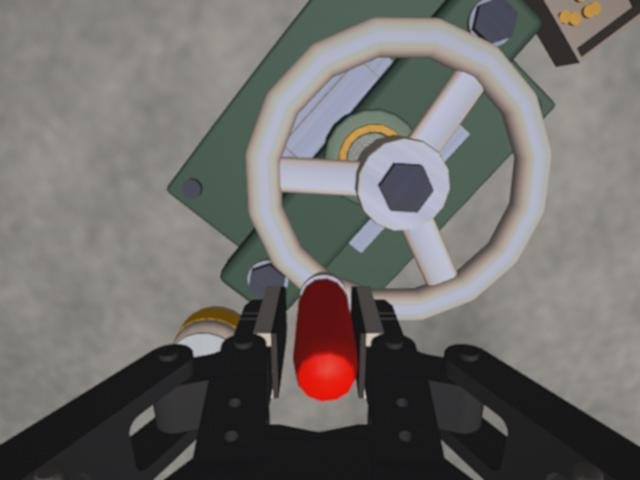

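Three quarters of the turn done: handle at (327,340) between the pads, hub at (405,185). The last joint is near its limit, so I turn the wrist back in the slightly opened cage by 2.55 (same grasp after a half turn).

```bash
python3 -m crank '{"targets":[{"offset":[0,0,0],"twist":[0,0,0],"jaw":0.33},{"offset":[0,0,0],"twist":[0,0,0.18],"jaw":0.33},{"offset":[0,0,0],"twist":[0,0,0.36],"jaw":0.33},{"offset":[0,0,0],"twist":[0,0,0.54],"jaw":0.33},{"offset":[0,0,0],"twist":[0,0,0.72],"jaw":0.33},{"offset":[0,0,0],"twist":[0,0,0.9],"jaw":0.33},{"offset":[0,0,0],"twist":[0,0,1.08],"jaw":0.33},{"offset":[0,0,0],"twist":[0,0,1.26],"jaw":0.33}]}' >/dev/null; python3 -m crank '{"targets":[{"offset":[0,0,0],"twist":[0,0,0.18],"jaw":0.33},{"offset":[0,0,0],"twist":[0,0,0.36],"jaw":0.33},{"offset":[0,0,0],"twist":[0,0,0.54],"jaw":0.33},{"offset":[0,0,0],"twist":[0,0,0.72],"jaw":0.33},{"offset":[0,0,0],"twist":[0,0,0.9],"jaw":0.33},{"offset":[0,0,0],"twist":[0,0,1.08],"jaw":0.33},{"offset":[0,0,0],"twist":[0,0,1.26],"jaw":0.33},{"offset":[0,0,0],"twist":[0,0,1.29],"jaw":0.28}]}' ; python3 chk.py
```

```text
time: 17.73
position: [0.4968, -0.064, 0.2364]
tcp_rot: [1.973, 2.445, 0.0]
wrist_force: [0.6, 0.8, 0.4]
gripper_width: 0.0237
grip_force: 0.0
t17.73 [496.8 -64.  236.4] j1,6 [-0.2  -0.41] F [0.6 0.8 0.4] w 251 red 277 398 63 bear 1.753
```

View pics/last.png

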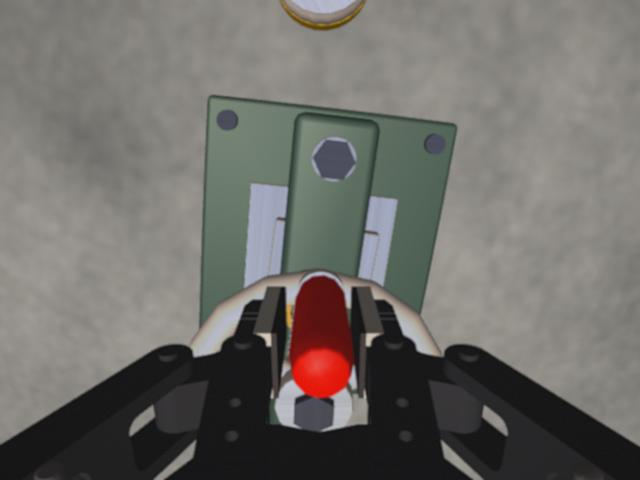

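The wrist is reversed, with the handle still centred at (322,340) and the jaws nearly tangential. Now the last quarter.

```bash
python3 -m crank '{"targets":[{"offset":[0.0108,0.0008,0],"twist":[0,0,-0.18],"jaw":0.28},{"offset":[0.0216,-0.0005,0],"twist":[0,0,-0.36],"jaw":0.28},{"offset":[0.0319,-0.0038,-0.001],"twist":[0,0,-0.54],"jaw":0.28},{"offset":[0.0413,-0.0092,-0.001],"twist":[0,0,-0.72],"jaw":0.28},{"offset":[0.0495,-0.0163,-0.001],"twist":[0,0,-0.9],"jaw":0.28},{"offset":[0.0562,-0.0248,-0.002],"twist":[0,0,-1.08],"jaw":0.28},{"offset":[0.061,-0.0345,-0.002],"twist":[0,0,-1.26],"jaw":0.28},{"offset":[0.0639,-0.045,-0.002],"twist":[0,0,-1.44],"jaw":0.28}]}' >/dev/null; python3 chk.py;  python3 -m crank '{"targets":[{"offset":[0,0,0],"twist":[0,0,0],"jaw":0.28},{"offset":[0,0,0],"twist":[0,0,0],"jaw":0.15},{"offset":[0,0,0],"twist":[0,0,0],"jaw":0.15},{"offset":[0,0,0],"twist":[0,0,0],"jaw":0.15},{"offset":[0,0,0],"twist":[0,0,0],"jaw":0.15},{"offset":[0,0,0],"twist":[0,0,0],"jaw":0.15}]}' 30; python3 chk.py
python3 - <<'E'
from h import *
im=save("side","s9")[:,:,::-1]; a=im[140:360,270:510]
b=cv2.imread("pics/last.png")
cv2.imwrite("pics/fin.png",np.hstack([cv2.resize(a,(436,400)),cv2.resize(b,(364,400))]))
for n,c in(("handle","top"),("handwheel","top")): 
    r.snapshot("top"); print(n,[(d["at"],d["confidence"]) for d in r.pinpoint(n,c)[:1]])
E
```

```text
t18.82 [ 560.9 -108.5  234.2] j1,6 [-0.25  0.99] F [-1.9  2.2 -1.1] w 246 red 277 399 64 bear 0.173
time: 19.68
position: [0.5609, -0.1086, 0.2345]
tcp_rot: [-3.096, -0.532, -0.0]
wrist_force: [-1.1, 1.1, 1.6]
gripper_width: 0.0194
grip_force: 29.3
t19.68 [ 560.9 -108.6  234.5] j1,6 [-0.25  0.98] F [-1.1  1.1  1.6] w 247 red 277 399 63 bear 0.171
handle []
handwheel [([393.4, 253.2], 0.93)]
```

View pics/fin.png

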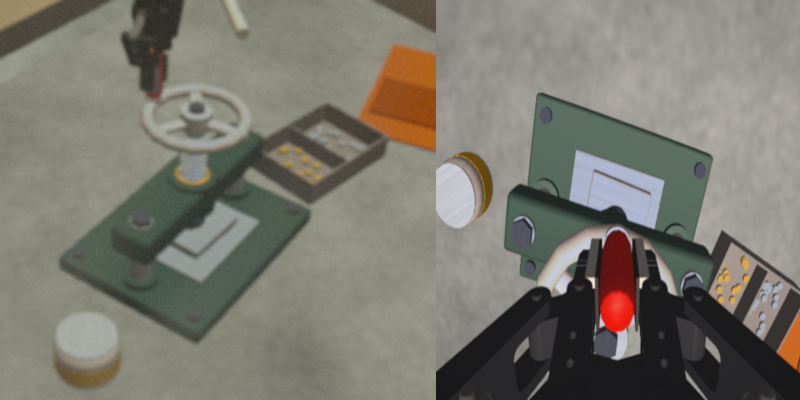

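The pictures show the wheel one turn down and the handle held at 29 N at bearing 0.171, one turn on from the drop. Platen, tin and rivets are undisturbed.

```bash
python3 -c "
from cell import r
print(r.finish_job())"
```

```text
the job is handed in; nothing more can be done
None
```

The job is handed in: I turned the wheel backward until the thread dropped (about 6 mm, seen by the wrist camera), then wound it forward one turn. It ended with the handle still gripped at about 29 N, the wheel still, and the platen, tin and rivets looking undisturbed in the last pictures.

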